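Send the dispensing carriage under the glass and brake it at the pick-up mark

TASK

Push the loaded medicine carriage gently off by its rear buffer so that it runs under the glass screen, then reach over the screen and brake it with your hand against its front buffer, so that it comes to rest with its pointer at the mark clip, without touching the end stop, without being thrown back, and never faster than 0.25 m/s. Push only on the outer faces of the two sprung buffers: do not grip the carriage, press on it from above or drag it. Finish with the carriage standing free and still at the mark, and leave the other things on the counter where they are.

Things in the scene. Friction and masses are not known exactly. Their poses are not given: they have to be found in the camera images.
- track: Fixed aluminium track unit on the counter: base plate 190 (x) x 660 mm (y from -320 to 340), 8 mm thick, two rails up to 22 mm high. Origin on the counter, z up. Its own -y axis is the direction of travel, towards the robot's right. Its place varies by some cm and its yaw by 0.1 rad
- stop (a point): End stop: point midway between two square posts, at their near faces, 36 mm above the counter, at y = -280 mm of the track. Posts 22 mm wide, 50 mm high, centred 75 mm either side. The deck's front edge strikes them when joint carriage reaches 0.45; the front buffer, 100 mm wide, passes between them
- screen (a point): Centre of the lower edge of the fixed glass screen across the track, at y = +50 mm of the track. Glass with aluminium edges, 12 mm thick, 286 mm wide, from 113 to 174 mm above the counter, on posts 14 mm square at 150 mm either side. The carriage (100 mm high) passes underneath; a hand from above cannot and must go over the top
- carriage (a joint): Travel of the carriage along the track in m: 0 at the near end (left of the robot), growing along the track's -y; 0.45 = striking the end stop. The carriage centre is at track y = 0.24 m minus this value. Nominal moving mass 2.3 kg in all (hidden, 0.7 to 1.4 times that), very low friction: about 0.01 N dry plus 0.12 N per m/s. Starts at rest
- carriage_mid (a point): Centre of the carriage, 40 mm above the counter, axes as the track. Aluminium deck 160 mm wide (x), 140 mm long (y), with a white tray of medicine cartons 130 x 136 mm, flat top 100 mm above the counter. A small dark pointer blade sticks out at the deck's centre on the +x side (away from the robot)
- front_face (a point): Centre of the outer face of the front buffer (-y end), 51 mm above the counter; black rubber block, face 100 mm wide, 50 mm high. Relaxed it lies 120 mm ahead of the carriage centre. It is sprung: yields inwards up to 45 mm at 15 N/m, hardly damped (0.3 N per m/s, moving mass 0.06 kg), so a carriage that runs against a still hand bounces back
- rear_face (a point): Centre of the outer face of the rear buffer (+y end), the same size and springs as the front one; relaxed it lies 120 mm behind the carriage centre
- mark: Mark clip: small steel upright 45 mm high on a dark foot 50 x 34 mm, fixed beside the track on its +x side beyond the screen. Origin on the counter under the clip, axes as the track. The carriage is at the mark when its centre is level with the origin along the track's y (its place along the track varies by 60 mm, 60 to 120 mm short of the stop position)
- bottle: Amber medicine bottle 56 mm across, 110 mm high, beyond the track; leave alone. Origin at the centre of its underside.
- jar: White pill jar 60 mm across, 80 mm high, beyond the track; leave alone. Origin at the centre of its underside.
- carton: White carton 60 x 110 x 50 mm beyond the track; leave alone. Origin at the centre of its underside.
- flat_carton: Flat brown carton 70 x 120 x 30 mm on the robot's right; leave alone. Origin at the centre of its underside.
- cup: Grey cup 72 mm across, 80 mm high, on the right; leave alone. Origin at the centre of its underside.
- spatula: Counting spatula 180 mm long lying on the right; leave alone. Origin at the centre of its underside.
Not all that is in view belongs to the job. Of the things like the mark, leave any that is blue; of the rest the smaller one is meant.

How it is judged:
By the outcome, as a careful person would: the job done as asked, in the order asked, and still so for the second after the job is handed in, with the robot touching nothing.
It also fails if it takes over 38 s, if anything falls off the work surface, if the arm or the gripper's body presses on something with over 40 N, if the wrist force passes 120 N, or if a joint passes its speed limit or range.

ROBOT

A 7-joint arm with a two-finger parallel gripper is mounted at the origin on the work surface. World frame = base frame: x ahead of the robot, y to its left, z up, the work surface at z = 0. Lengths are in mm, angles in rad, forces in N, time in s.
With the tool pointing down it reaches from about 350 to 900 mm from the base axis. Payload 19.9 kg.
Tool frame: the origin (TCP) lies at the very end of the fingers, on their centre line; the grasp point (between the pads) lies 19 mm behind it; z points along the fingers, y is the direction in which the jaws open and shut (so a half turn about z gives the same grasp; the last joint's range is limited). The gripper opens to 94 mm and grips with 3 to 60 N. Pads are 16 mm wide; open, the fingers measure 119 mm over their backs; the gripper's body (75 mm by 177 mm) begins 78 mm behind the grasp point.
Start: joints at [1.173, 0.417, -0.01, 1.614, 0.005, 1.111, -0.053], TCP at [217.705, -585.835, 205.425] pointing down, gripper open.
Joint ranges: [-2.81, 2.81], [-0.39, 2.02], [-1.27, 1.25], [0.06, 2.57], [-1.19, 4.33], [0.19, 2], [-2.82, 2.82]. Speed limits (rad/s): [1.89, 1.89, 2.39, 2.39, 3.01, 3.01, 3.01].

INTERFACE

Orientations are given as a rotation vector (axis times angle).
In Python, from workcell import telemetry, vision, order gives the robot as it stands.
- The arm moves only by the tool play_rows, never from a script. Its argument "increments" is one flat list of numbers, 7 for each row, row after row: the shift along the tool's x, y, z in cm, then the turn, a rotation vector about the tool's x, y, z in degrees, then the closure, from 0 (fully open) to 1 (shut). A call has 1 to 10 rows; each row is the pose to reach, as a shift and turn from the pose commanded when the call began, along the tool's axes at that moment; what a row does not reach only later rows make up. A row lasts 1/12 s, in which the tool goes at most 41.7 mm and 7.16 degrees, less where a joint would pass 70% of its speed; a pose out of reach is approached as far as the arm can. A call with a gripper value outside its range is refused whole. The fingers move at their own pace and stop on an object; "newtons" is the grip in N (left out, the last holds). Time passes only in rows, so rows that repeat a pose let the fingers close. It gives the time, the measured TCP pose, the force and the opening at its end, in the units of the state.
- telemetry.get_obs(): the state, without advancing time (a new reading comes with each control period).
- vision.get_image(name): name is "side" or "top"; returns (picture, depth): 480x640x3 uint8, red, green, blue; 480x640 float32, mm along the optical axis (not along the pixel's ray), 0 where there is no reading.
- vision.calibration(name): a dict with "fx", "fy", "cx", "cy" (pixels), "D" ([k1, k2, p1, p2, k3] as OpenCV has them; the pictures are not rectified), "R" (3x3) and "t" (3): a world point X has camera coordinates R X + t. Camera axes: x right, y down, z forward; pixel columns grow to the right and rows downward; lengths in mm; the calibration is good to about 2 mm. A picture is of the moment at which its call begins. calibration takes no time and is no camera call.
- order.sign_off(): hands the job in, once; it reports no verdict.
The state is a dict: "time_s": time; "joint_pos": joint angles; "qd": joint speeds; "joint_torque": joint torques, N m; "tcp_pos": TCP position; "orientation": TCP orientation; "contact_force": force on the tool from outside, world axes, zero at the start; "ft_torque": the same for the moment, N m; "grip_width": finger opening in mm.
Only numpy, scipy, OpenCV 4.12 (cv2) and the standard library are available. Lean on these libraries where they do the work, as an engineer would, in place of code of your own. Each camera call takes 0.05 s, during which the arm holds its last target.

## Working session

There is one attempt and no reset: what is moved stays moved. The work goes in short steps, Python scripts to look and compute and a tool call to move; the robot and the scene stay as the last step left them, time stands still between calls to the robot, and variables do not carry over. Pictures are saved under pics/ and viewed, and the job is handed in when it is done.

Besides the shell and the picture viewer there is one more tool, called as a command line: name --argument value ..., lists and objects as JSON in quotes. play_rows: Moves the arm, as the interface text tells. Its arguments: {"type":"object","properties":{"increments":{"type":"array","items":{"type":"number"}},"newtons":{"type":"number"}},"required":["increments"]}

```bash
ls; mkdir -p pics; python3 - <<'E'
from workcell import telemetry, vision
import cv2,numpy as np
print(telemetry.get_obs())
for n in("side","top"):
    im,d=vision.get_image(n); cv2.imwrite(f"pics/{n}0.png",im[:,:,::-1]); np.savez(f"pics/{n}0.npz",im=im,d=d)
    c=vision.calibration(n); print(n,{k:np.round(v,4).tolist() for k,v in c.items()})
    R=np.array(c["R"]); print("cam at",-R.T@np.array(c["t"]))
E
```

```text
pics
{'time_s': 0.0, 'joint_pos': array([ 1.1734952 ,  0.41795863, -0.01034319,  1.61413234,  0.00471873,
        1.1106658 , -0.05298537]), 'qd': array([-0.00070962, -0.00043029,  0.0003831 ,  0.00076869, -0.0004404 ,
        0.00169269,  0.00241394]), 'joint_torque': array([-1.09991579e-04, -8.51258039e+01,  6.38784058e-01, -4.25999951e+01,
       -4.88522463e-02,  1.85098092e-02,  1.43518073e-04]), 'tcp_pos': array([ 217.59995395, -585.52855563,  204.85225671]), 'orientation': array([-3.09090529e+00, -5.55857205e-01,  4.51491641e-04]), 'contact_force': array([ 0.24470577, -0.53893374, -0.13579928]), 'ft_torque': array([-0.01289667, -0.02546892,  0.0102465 ]), 'grip_width': 93.60554370198531}
side {'fx': 534.4604, 'fy': 534.4604, 'cx': 319.6793, 'cy': 245.2366, 'D': [-0.1652, 0.0, 0.0, 0.0, 0.0], 'R': [[-0.8088, -0.5881, 0.0067], [-0.4193, 0.5686, -0.7078], [0.4124, -0.5752, -0.7064]], 't': [409.1128, 306.6304, 1234.3971]}
cam at [ -49.6804613   776.30017462 1086.2879465 ]
top {'fx': 580.5685, 'fy': 580.5685, 'cx': 324.4662, 'cy': 243.6243, 'D': [0.0641, 0.0, 0.0, 0.0, 0.0], 'R': [[0.0178, -0.9998, 0.0043], [-0.9978, -0.0181, -0.0638], [0.0639, -0.0031, -0.998]], 't': [-57.0245, 521.7243, 1326.0048]}
cam at [ 436.84845438  -43.41471607 1356.84019378]
```

View pics/top0.png

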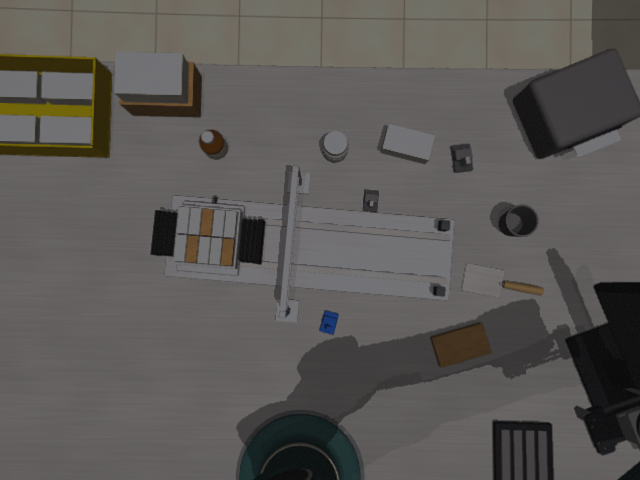

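View pics/side0.png

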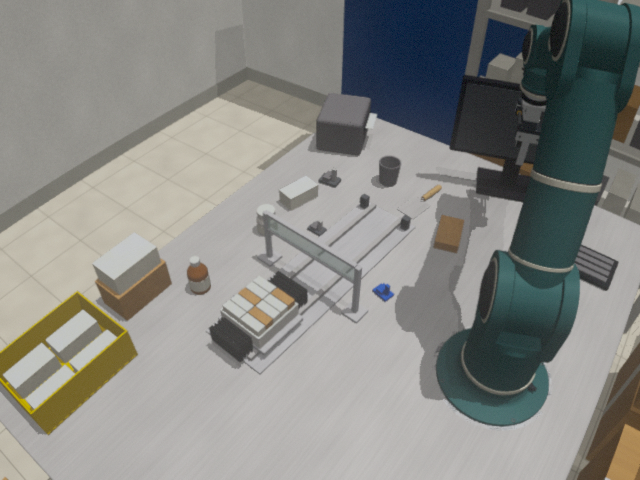

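```bash
cat > h.py <<'E'
import numpy as np,cv2
from workcell import vision
C={n:vision.calibration(n) for n in("side","top")}
def K(c): return np.array([[c["fx"],0,c["cx"]],[0,c["fy"],c["cy"]],[0,0,1.]])
def ray(n,uv):
    c=C[n];R=np.array(c["R"]);t=np.array(c["t"])
    p=cv2.undistortPoints(np.array(uv,float).reshape(-1,1,2),K(c),np.array(c["D"],float)).reshape(-1,2)
    return -R.T@t,(np.c_[p,np.ones(len(p))]@R)
def plane(n,uv,z):
    o,d=ray(n,uv); return o+d*((z-o[2])/d[:,2])[:,None]
def proj(n,X):
    c=C[n];R=np.array(c["R"]);r,_=cv2.Rodrigues(R)
    return cv2.projectPoints(np.array(X,float).reshape(-1,1,3),r,np.array(c["t"],float),K(c),np.array(c["D"],float))[0].reshape(-1,2)
E
python3 - <<'E'
import cv2
im=cv2.imread("pics/top0.png")
cv2.imwrite("pics/t0a.png",cv2.resize(im[160:325,145:305],None,fx=3.6,fy=3.6,interpolation=cv2.INTER_CUBIC))
cv2.imwrite("pics/t0b.png",cv2.resize(im[130:310,280:480],None,fx=3.3,fy=3.3,interpolation=cv2.INTER_CUBIC))
E
```

```text
(no output)
```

View pics/t0a.png

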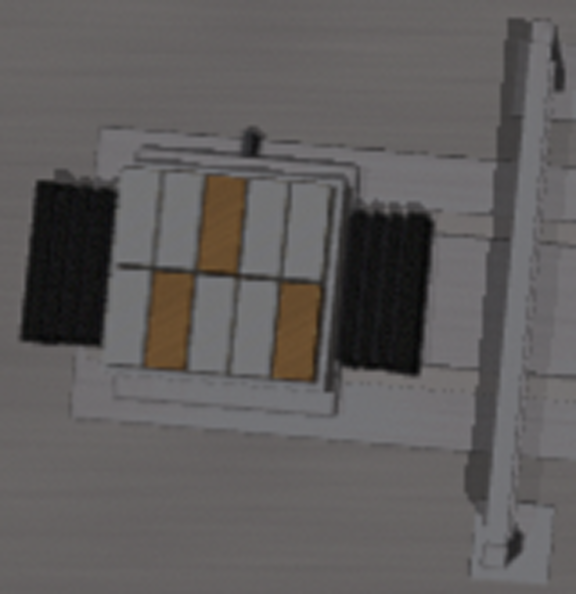

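View pics/t0b.png

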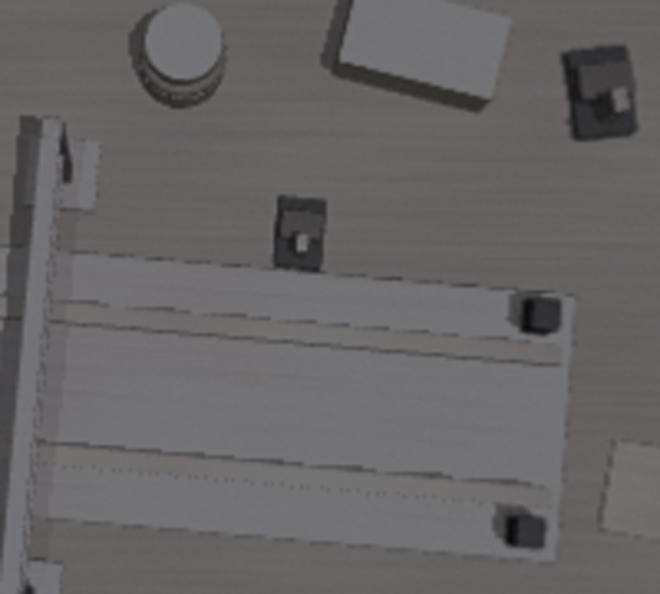

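```bash
python3 - <<'E'
from h import *
A=lambda p:(p[0]/3.6+145-.36,p[1]/3.6+160-.36)
B=lambda p:(p[0]/3.3+280-.35,p[1]/3.3+130-.35)
c=plane("top",[A((102,127)),A((72,417)),B((577,296)),B((556,560))],8)
print(c.round(1)); 
print([round(float(np.linalg.norm(c[i]-c[j])),1) for i,j in((0,1),(2,3),(0,2),(1,3))])
ctr=c.mean(0)
ey=(c[0]+c[1]-c[2]-c[3]);ey/=np.linalg.norm(ey); ex=np.array([ey[1],-ey[0],0])
ex2=(c[0]+c[2]-c[1]-c[3]);print("yaw from y, from x",np.arctan2(-ey[0],ey[1]),np.arctan2(ex2[1],ex2[0]))
T=ctr-ey*10;print("track origin",T)
f=lambda X:np.c_[(X-T)@ex,(X-T)@ey,X[:,2]].round(1)
print("foot",f(plane("top",[B(p) for p in((279,196),(327,199),(322,271),(275,267))],4)))
print("clip top",f(plane("top",[B((302,242))],45)))
print("clip2",f(plane("top",[B((620,98))],45)))
print("clip2foot",f(plane("top",[B(p) for p in((563,52),(628,45),(636,132),(575,139))],4)))
print("stop posts top",f(plane("top",[B((545,315)),B((530,532))],50)))
print("carr tray top corners",f(plane("top",[A(p) for p in((120,168),(333,184),(322,382),(103,366))],100)))
print("rear buf",f(plane("top",[A(p) for p in((38,182),(23,340))],76)),"front",f(plane("top",[A(p) for p in((432,213),(418,374))],76)))
print("pointer",f(plane("top",[A((253,142)),A((256,128))],36)))
print("screen top",f(plane("top",[A((540,25)),A((495,555))],174)))
d=np.load("pics/top0.npz")["d"]; 
for n,p in (("glass",A((515,300))),("tray",A((220,200))),("ptr",A((253,140))),("ptr2",A((253,150))),("rear",A((60,260))),("foot",B((286,235))),("block",B((300,215)))):
    u=np.array(p);z=d[int(round(u[1])),int(round(u[0]))];o,r=ray("top",[p]); print(n,(o+r[0]*z).round(1))
np.savez("track.npz",T=T,ex=ex,ey=ey)
E
```

```text
[[ 630.4  306.8    8. ]
 [ 443.   319.5    8. ]
 [ 585.4 -349.4    8. ]
 [ 399.6 -335.3    8. ]]
[187.8, 186.3, 657.8, 656.3]
yaw from y, from x -0.06736469451897785 -0.07156718343616517
track origin [513.89594753 -24.59604189   8.        ]
foot [[ 147.  -104.4    4. ]
 [ 147.8 -138.6    4. ]
 [  96.2 -139.2    4. ]
 [  96.2 -105.7    4. ]]
clip top [[ 109.8 -120.3   45. ]]
clip2 [[ 227.8 -330.5   45. ]]
clip2foot [[ 266.9 -297.4    4. ]
 [ 275.7 -342.9    4. ]
 [ 213.9 -353.1    4. ]
 [ 205.4 -310.5    4. ]]
stop posts top [[  73.1 -289.3   50. ]
 [ -75.3 -289.8   50. ]]
carr tray top corners [[ 58.6 300.6 100. ]
 [ 60.1 172.6 100. ]
 [-59.4 167.9 100. ]
 [-60.8 298.7 100. ]]
rear buf [[ 48.2 355.5  76. ]
 [-48.9 354.5  76. ]] front [[ 50.1 114.2  76. ]
 [-49.3 113.6  76. ]]
pointer [[ 89.2 235.5  36. ]
 [ 98.3 234.4  36. ]]
screen top [[ 153.1   52.   174. ]
 [-148.8   50.6  174. ]]
glass [512.5  27.9 174.3]
tray [574.5 211.2  99.4]
ptr [619.4 203.5  40.4]
ptr2 [613.5 203.9  37.5]
rear [538.3 311.8  76.2]
foot [ 622.6 -142.4   26.2]
block [ 637.1 -152.1   24.9]
```

```bash
cat >> h.py <<'E'
from scipy.spatial.transform import Rotation as Ro
tr=np.load("track.npz") 
T=tr["T"].copy();T[2]=0;ex,ey=tr["ex"],tr["ey"]
Rt=np.c_[ex,-ey,[0,0,-1.]]   # tool aligned: x=track x, y=travel, z down
def W(x,y,z): return T+ex*x+ey*y+np.array([0,0,z])
def tk(X): X=np.asarray(X)-T; return np.array([X@ex,X@ey,X[2]])
def inc(p,rv,tgt,Rg=Rt):
    R=Ro.from_rotvec(rv).as_matrix()
    return np.r_[R.T@(np.asarray(tgt)-p)/10, np.degrees(Ro.from_matrix(R.T@Rg).as_rotvec())].round(2)
E
python3 - <<'E'
from h import *
from workcell import telemetry
o=telemetry.get_obs(); p,rv=o["tcp_pos"],o["orientation"]
print("tcp track",tk(p),np.degrees(Ro.from_matrix(Rt).as_rotvec()))
for t in((0,392,240),(0,392,40),(0,0,260)): print(t,W(*t).round(0),inc(p,rv,W(*t)))
E
```

```text
tcp track [-257.86273462 -579.63272175  204.91063973] [179.89790461  -6.06167619   0.        ]
(0, 392, 240) [540. 367. 240.] [ 6.342e+01 -7.800e+01 -3.430e+00 -6.000e-02  2.000e-02  2.425e+01]
(0, 392, 40) [540. 367.  40.] [ 6.342e+01 -7.798e+01  1.657e+01 -6.000e-02  2.000e-02  2.425e+01]
(0, 0, 260) [514. -25. 260.] [ 4.732e+01 -4.226e+01 -5.470e+00 -6.000e-02  2.000e-02  2.425e+01]
```

play_rows --increments '[1.3,-1.6,-0.8,0,0,2.4,1,3.8,-4.7,-2,0,0,4.8,1,6.4,-7.9,-3,0,0,7.2,1,9,-11,-4,0,0,9.7,1,11.5,-14.2,-5,0,0,12.1,1,14,-17.3,-6,0,0,14.5,1,16.6,-20.5,-6,0,0,17,1,19.2,-23.6,-6,0,0,19.4,1,21.7,-26.8,-6,0,0,21.8,1,24.3,-30,-6,0,0,24.2,1]' --newtons 10

```text
time_s: 0.93
tcp_pos: [340.9, -218.0, 265.4]
orientation: [3.139, -0.108, -0.0]
contact_force: [1.3, -0.4, 0.6]
grip_width: 30.4
```

```bash
cat > st.py <<'E'
from h import *
from workcell import telemetry
o=telemetry.get_obs(); p,rv=o["tcp_pos"],o["orientation"]
print(o["time_s"],"tcp",p.round(1),"track",tk(p).round(1),"grip",o["grip_width"].round(1),"q",o["joint_pos"].round(2),"F",o["contact_force"].round(2))
for t in((0,392,240),(0,392,40)): print(t,inc(p,rv,W(*t)))
E
python3 st.py
```

```text
Traceback (most recent call last):
  File "st.py", line 4, in <module>
    print(o["time_s"],"tcp",p.round(1),"track",tk(p).round(1),"grip",o["grip_width"].round(1),"q",o["joint_pos"].round(2),"F",o["contact_force"].round(2))
                                                                     ^^^^^^^^^^^^^^^^^^^^^
AttributeError: 'float' object has no attribute 'round'
```

```bash
sed -i 's/o\["grip_width"\].round(1)/round(o["grip_width"],1)/' st.py
python3 st.py
```

```text
0.9333 tcp [ 340.9 -218.   265.4] track [-159.6 -204.7  265.4] grip 30.4 q [ 0.75 -0.04 -0.25  2.03 -0.01  1.15 -1.13] F [ 1.32 -0.4   0.59]
(0, 392, 240) [ 1.588e+01 -5.969e+01  2.520e+00  2.000e-02  1.000e-02 -8.000e-02]
(0, 392, 40) [ 1.588e+01 -5.970e+01  2.252e+01  2.000e-02  1.000e-02 -8.000e-02]
```

play_rows --increments '[1.1,-4,0,0,0,0,1,2.2,-8,0,0,0,0,1,3.3,-12,0,0,0,0,1,4.3,-16,0,0,0,0,1,5.4,-20,0,0,0,0,1,6.5,-24,0,0,0,0,1,7.5,-28,0,0,0,0,1,8.6,-32,0,0,0,0,1,9.6,-36,0,0,0,0,1,10.7,-40,0,0,0,0,1]'

```text
time_s: 1.77
tcp_pos: [474.4, 173.9, 265.5]
orientation: [-3.14, 0.106, -0.0]
contact_force: [1.1, -1.7, 0.4]
grip_width: 0.4
```

```bash
python3 st.py
```

```text
1.7667 tcp [474.4 173.9 265.5] track [-52.7 195.4 265.5] grip 0.4 q [ 0.23  0.2  -0.73  1.81  0.15  1.18 -2.18] F [ 1.08 -1.69  0.43]
(0, 392, 240) [ 5.280e+00 -1.966e+01  2.550e+00 -0.000e+00 -1.000e-02  1.000e-02]
(0, 392, 40) [ 5.270e+00 -1.966e+01  2.255e+01 -0.000e+00 -1.000e-02  1.000e-02]
```

play_rows --increments '[1.1,-4,0,0,0,0,1,2.2,-8,0,0,0,0,1,3.3,-12,0,0,0,0,1,4.4,-16,2,0,0,0,1,5.3,-19.5,5,0,0,0,1,5.3,-19.7,9,0,0,0,1,5.3,-19.7,13,0,0,0,1,5.3,-19.7,17,0,0,0,1,5.3,-19.7,20.5,0,0,0,1,5.3,-19.7,22.5,0,0,0,1]'

```text
time_s: 2.6
tcp_pos: [538.4, 363.6, 35.6]
orientation: [3.137, -0.104, -0.007]
contact_force: [0.1, -0.0, 0.1]
grip_width: 0.5
```

```bash
cat > look.py <<'E'
import sys
from h import *
n=sys.argv[1]
import cv2
im,d=vision.get_image(n); cv2.imwrite(f"pics/{n}_{sys.argv[2]}.png",im[:,:,::-1]); np.savez(f"pics/{n}_{sys.argv[2]}.npz",im=im,d=d)
E
python3 look.py side 1; python3 look.py top 1; python3 st.py
```

```text
2.7 tcp [538.4 363.6  36.6] track [ -1.7 389.   36.6] grip 0.7 q [-0.21  0.74 -0.62  1.64  0.51  0.93 -2.65] F [ 0.06 -0.07  0.8 ]
(0, 392, 240) [  0.07  -0.23 -20.34   0.2    0.29   0.06]
(0, 392, 40) [ 0.17 -0.3  -0.34  0.2   0.29  0.06]
```

View pics/side_1.png

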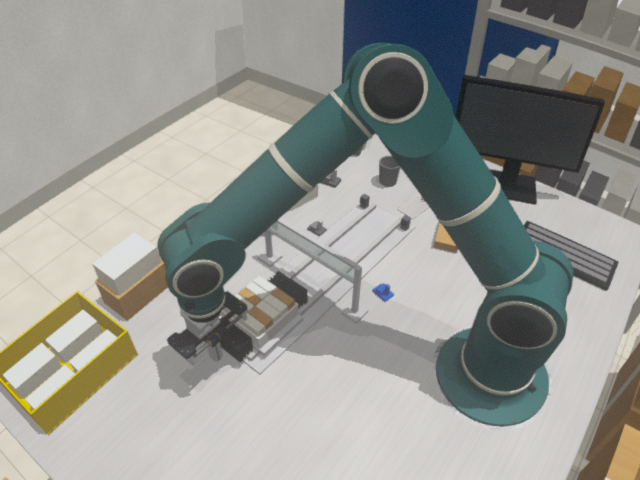

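View pics/top_1.png

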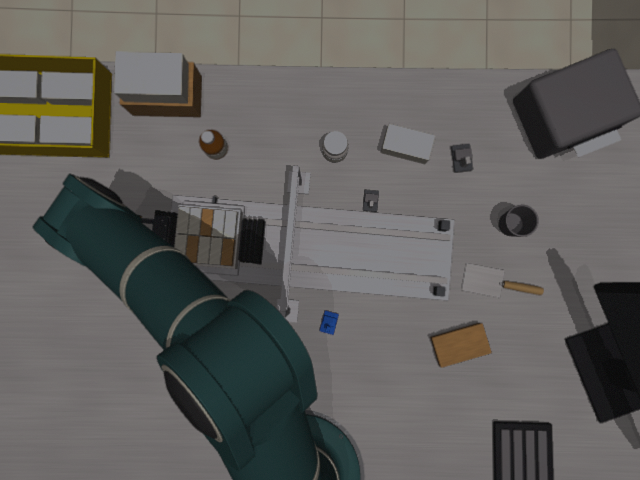

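play_rows --increments '[0,0.35,0,0,0,0,1,0,0.7,0,0,0,0,1,0,1.05,0,0,0,0,1,0,1.4,0,0,0,0,1,0,1.75,0,0,0,0,1,0,2.1,0,0,0,0,1,0,2.45,0,0,0,0,1,0,2.8,0,0,0,0,1,0,3.15,0,0,0,0,1,0,3.5,0,0,0,0,1]'

```text
time_s: 3.53
tcp_pos: [538.0, 329.8, 40.5]
orientation: [-3.14, 0.105, 0.0]
contact_force: [0.2, 1.0, 0.5]
grip_width: 0.4
```

play_rows --increments '[0,0.35,0,0,0,0,1,0,0.7,0,0,0,0,1,0,1.05,0,0,0,0,1,0,1.4,0,0,0,0,1,0,1.75,0,0,0,0,1,0,2.1,0,0,0,0,1,0,2.45,0,0,0,0,1,0,2.8,0,0,0,0,1,0,3.15,0,0,0,0,1,0,3.5,0,0,0,0,1]'

```text
time_s: 4.37
tcp_pos: [535.7, 294.8, 40.5]
orientation: [-3.14, 0.105, 0.0]
contact_force: [0.5, 1.4, -0.6]
grip_width: 0.3
```

play_rows --increments '[0,0.35,0,0,0,0,1,0,0.7,0,0,0,0,1,0,1.05,0,0,0,0,1,0,1.4,0,0,0,0,1]'

```text
time_s: 4.7
tcp_pos: [534.7, 280.9, 40.5]
orientation: [-3.14, 0.105, 0.0]
contact_force: [0.8, 0.0, -0.3]
grip_width: 0.7
```

```bash
python3 look.py top 2; python3 st.py
```

```text
4.75 tcp [534.9 280.1  40.4] track [  0.4 305.4  40.4] grip 0.4 q [-0.07  0.67 -0.63  1.77  0.5   0.87 -2.56] F [ 0.44 -0.3   1.01]
(0, 392, 240) [-4.000e-02 -8.650e+00 -1.996e+01  3.000e-02  0.000e+00  1.000e-02]
(0, 392, 40) [-0.04 -8.66  0.04  0.03  0.    0.01]
```

View pics/top_2.png

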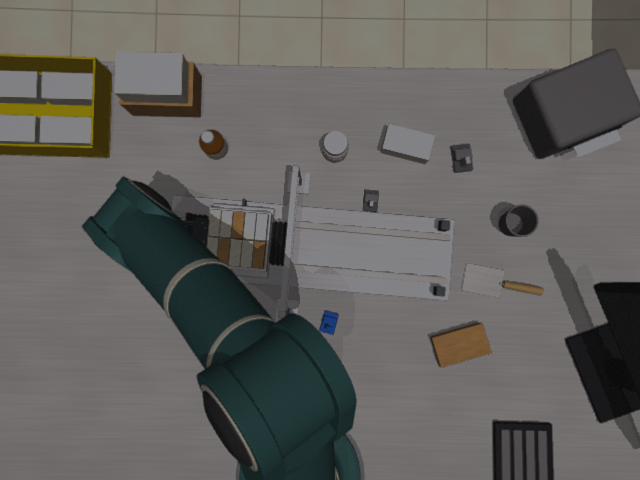

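```bash
cat > car.py <<'E'
import sys
from h import *
def prof(im,x,z,ys,n="top"):
    xs=np.atleast_1d(x); g=im.astype(np.float32).mean(2); out=[]
    for xx in xs:
        uv=proj(n,np.array([W(xx,y,z) for y in ys])).astype(np.float32)
        out.append(cv2.remap(g,uv[:,0].reshape(1,-1),uv[:,1].reshape(1,-1),cv2.INTER_LINEAR)[0])
    return np.mean(out,0)
ys=np.arange(300,-280,-.5)
def pointer(im,lo=-280,hi=300):
    p=prof(im,[87,90,93],38,ys); b=np.median(p); 
    k=(ys>lo)&(ys<hi); w=np.clip(0.7*b-p,0,None)*k
    i=np.argmax(w); s=abs(ys-ys[i])<8; return (w[s]*ys[s]).sum()/w[s].sum(), w[i]/b
def brown(im):
    hsv=cv2.cvtColor(im,cv2.COLOR_RGB2HSV); m=cv2.inRange(hsv,(8,110,60),(25,255,255))
    poly=proj("top",[W(60,300,100),W(60,-260,100),W(-60,-260,100),W(-60,300,100)]).astype(np.int32)
    r=np.zeros_like(m);cv2.fillPoly(r,[poly],255); m&=r
    n,l,s,c=cv2.connectedComponentsWithStats(m)
    return [(int(a[4]),)+tuple(tk(plane("top",[cc],100)[0])[:2].round(1)) for a,cc in zip(s[1:],c[1:]) if a[4]>40]
def front(im):
    p=prof(im,[-20,0,20],76,ys); return p
if __name__=="__main__":
    for f in sys.argv[1:]:
        im=np.load(f"pics/{f}.npz")["im"]; print(f,pointer(im),brown(im))
E
python3 car.py top0 top_1 top_2
```

```text
top0 (np.float64(235.31959226324486), np.float32(0.43832946)) [(280, np.float64(30.0), np.float64(236.6)), (290, np.float64(-30.0), np.float64(262.1)), (286, np.float64(-30.3), np.float64(185.9))]
top_1 (np.float64(235.2958195964689), np.float32(0.43260393)) [(269, np.float64(30.8), np.float64(236.7)), (235, np.float64(-27.8), np.float64(261.8)), (272, np.float64(-30.1), np.float64(186.2))]
top_2 (np.float64(168.03672994411747), np.float32(0.38856426)) [(272, np.float64(30.4), np.float64(168.9)), (231, np.float64(-26.4), np.float64(194.1)), (272, np.float64(-30.2), np.float64(118.5))]
```

play_rows --increments '[0,0,-2,0,0,0,1,0,0,-5.5,0,0,0,1,0,1,-9.5,0,0,0,1,0,4.5,-12,0,0,0,1,0,8.3,-14,0,0,0,1,0,12.3,-16,0,0,0,1,0,16.3,-17.5,0,0,0,1,0,20.4,-18,0,0,0,1,0,24.5,-18,0,0,0,1,0,28.6,-18,0,0,0,1]'

```text
time_s: 5.58
tcp_pos: [515.7, -1.3, 221.2]
orientation: [3.139, -0.104, 0.002]
contact_force: [1.1, -0.4, 0.1]
grip_width: 0.6
```

```bash
python3 look.py top 3; python3 st.py; python3 car.py top_3
```

```text
5.6333 tcp [515.4 -10.1 220.4] track [  0.5  14.6 220.4] grip 0.3 q [ 0.56  0.27 -0.7   1.85  0.2   1.09 -1.86] F [  3.38 -10.38   2.11]
(0, 392, 240) [ -0.33 -37.73  -2.07   0.18   0.    -0.43]
(0, 392, 40) [ -0.33 -37.79  17.93   0.18   0.    -0.43]
top_3 (np.float64(-37.35099453730868), np.float32(0.5094743)) [(102, np.float64(-45.1), np.float64(131.5))]
```

View pics/top_3.png

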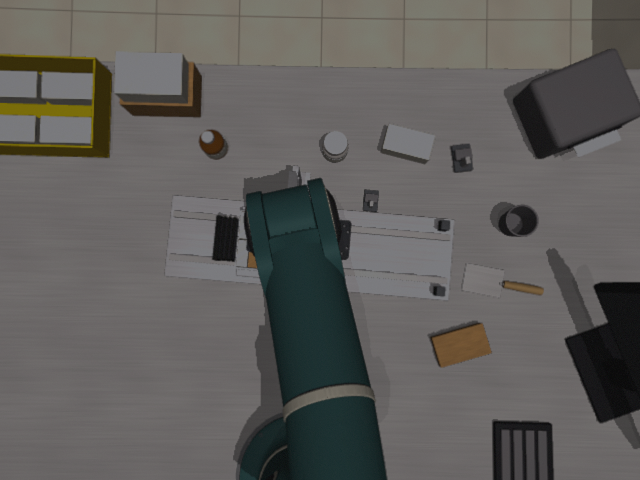

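```bash
cat >> car.py <<'E'
def rear(im,hi=380,lo=0,x=(-30,-15,0,15,30)):
    y=np.arange(hi,lo,-.5); p=prof(im,list(x),70,y); p=cv2.GaussianBlur(p.reshape(1,-1),(9,1),0)[0]
    d=np.diff(p); i=np.argmin(d); return y[i],d[i]
E
python3 - <<'E'
from car import *
for f in("top0","top_3"):
    im=np.load(f"pics/{f}.npz")["im"]; print(f,rear(im,hi=375,lo=120,x=(25,30,35,40)), rear(im,hi=375,lo=120,x=(-20,-10,0,10,20)))
E
```

```text
top0 (np.float64(359.0), np.float32(-9.501461)) (np.float64(358.5), np.float32(-9.516697))
top_3 (np.float64(223.0), np.float32(-10.517574)) (np.float64(223.0), np.float32(-10.949821))
```

play_rows --increments '[0,4,0,0,0,0,1,0,8,0,0,0,0,1,0,12,1,0,0,0,1,0,16,3,0,0,0,1,0,19.5,5.5,0,0,0,1,0,21.5,9,0,0,0,1,0,21.5,12.5,0,0,0,1,0,21.5,15.5,0,0,0,1,0,21.5,17,0,0,0,1,0,21.5,17.5,0,0,0,1]'

```text
time_s: 6.47
tcp_pos: [500.3, -213.2, 42.8]
orientation: [-3.138, 0.104, 0.006]
contact_force: [0.2, 0.4, -0.1]
grip_width: 0.2
```

```bash
python3 look.py top 4; python3 st.py; python3 car.py top_4;python3 - <<'E'
from car import *
for f in("top_4",):
    im=np.load(f"pics/{f}.npz")["im"]; print(f,rear(im,hi=300,lo=70,x=(25,30,35,40)), rear(im,hi=300,lo=70,x=(-20,-10,0,10,20)))
E
```

```text
6.5167 tcp [ 500.8 -213.3   43.6] track [  -0.3 -189.1   43.6] grip 0.4 q [ 0.75  0.54 -0.51  1.92  0.37  0.77 -1.6 ] F [-0.49  0.22 -0.66]
(0, 392, 240) [ 5.000e-02 -5.814e+01 -1.956e+01 -8.000e-02  1.500e-01  7.000e-02]
(0, 392, 40) [  0.1  -58.11   0.44  -0.08   0.15   0.07]
top_4 (np.float64(-177.58372938637794), np.float32(0.52793694)) [(194, np.float64(29.2), np.float64(36.9)), (164, np.float64(-30.4), np.float64(70.9)), (268, np.float64(-30.3), np.float64(-9.9))]
top_4 (np.float64(161.5), np.float32(-11.145897)) (np.float64(161.5), np.float32(-12.079895))
```

View pics/top_4.png

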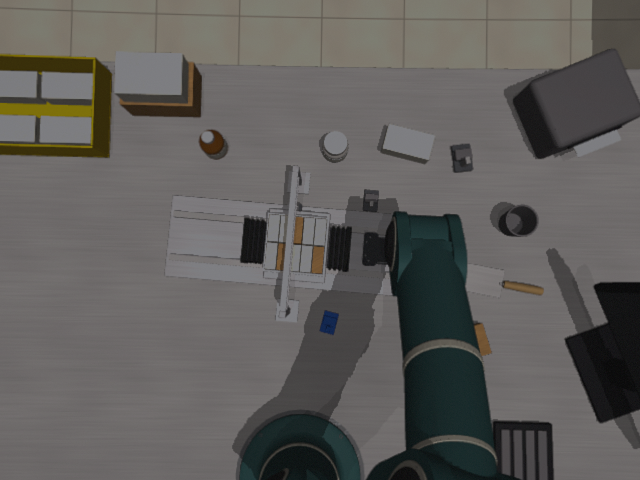

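play_rows --increments '[0,0.5,0,0,0,0,1,0,1,0,0,0,0,1,0,1.5,0,0,0,0,1,0,1.5,0,0,0,0,1,0,1.5,0,0,0,0,1,0,1.5,0,0,0,0,1,0,1.5,0,0,0,0,1,0,1.5,0,0,0,0,1]'

```text
time_s: 7.18
tcp_pos: [500.8, -228.7, 45.5]
orientation: [-3.14, 0.104, -0.0]
contact_force: [0.9, 0.5, -0.3]
grip_width: 0.1
```

```bash
python3 look.py top 5; python3 st.py; python3 car.py top_5;python3 - <<'E'
from car import *
for f in("top_5",):
    im=np.load(f"pics/{f}.npz")["im"]; print(f,rear(im,hi=200,lo=60,x=(25,30,35,40)), rear(im,hi=250,lo=60,x=(-20,-10,0,10,20)))
E
```

```text
7.2333 tcp [ 500.8 -228.7   45.5] track [   0.6 -204.5   45.5] grip 0.5 q [ 0.78  0.55 -0.51  1.91  0.37  0.78 -1.58] F [-0.92  0.1   0.05]
(0, 392, 240) [ -0.   -59.65 -19.45  -0.     0.     0.06]
(0, 392, 40) [ -0.   -59.65   0.55  -0.     0.     0.06]
top_5 (np.float64(-200.050964244469), np.float32(0.4992326)) [(283, np.float64(29.2), np.float64(-6.3)), (284, np.float64(-30.6), np.float64(19.1)), (271, np.float64(-30.7), np.float64(-56.5))]
top_5 (np.float64(114.0), np.float32(-7.657688)) (np.float64(115.0), np.float32(-8.015377))
```

View pics/top_5.png

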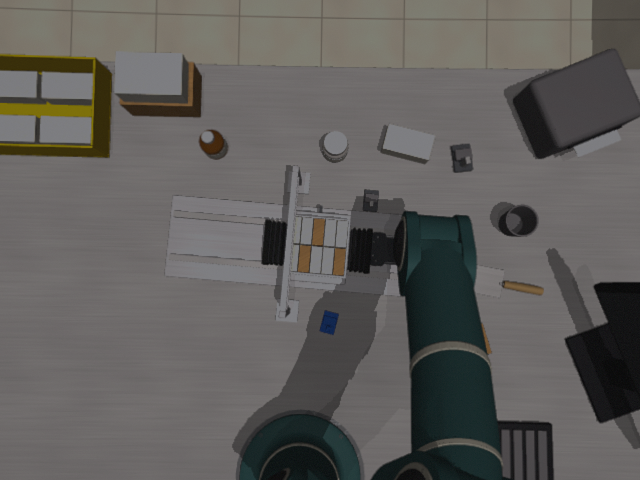

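play_rows --increments '[0,0,0,0,0,0,1,0,0,0,0,0,0,1,0,0,0,0,0,0,1,0,0,0,0,0,0,1,0,0,0,0,0,0,1,0,0,0,0,0,0,1,0,0,0,0,0,0,1]'

```text
time_s: 7.82
tcp_pos: [500.8, -228.8, 45.4]
orientation: [-3.14, 0.104, 0.0]
contact_force: [-0.1, 0.0, 0.2]
grip_width: 0.3
```

```bash
python3 look.py top 6; python3 st.py; python3 - <<'E'
from car import *
for f in("top_5","top_6"):
    im=np.load(f"pics/{f}.npz")["im"]; print(f,brown(im),rear(im,hi=140,lo=0,x=(-20,-10,0,10,20)))
    print(pointer(im,-80,40))
E
python3 -c "
import cv2
im=cv2.imread('pics/top_6.png');cv2.imwrite('pics/t6a.png',cv2.resize(im[170:300,280:480],None,fx=4,fy=4,interpolation=cv2.INTER_CUBIC))"
```

```text
7.8667 tcp [ 500.7 -228.9   45.4] track [   0.6 -204.7   45.4] grip 0.7 q [ 0.78  0.55 -0.51  1.91  0.37  0.78 -1.58] F [ 0.75 -0.69  0.36]
(0, 392, 240) [-2.000e-02 -5.967e+01 -1.945e+01 -0.000e+00  0.000e+00  4.000e-02]
(0, 392, 40) [-2.000e-02 -5.967e+01  5.500e-01 -0.000e+00  0.000e+00  4.000e-02]
top_5 [(283, np.float64(29.2), np.float64(-6.3)), (284, np.float64(-30.6), np.float64(19.1)), (271, np.float64(-30.7), np.float64(-56.5))] (np.float64(115.0), np.float32(-8.015377))
(np.float64(-5.226195202213829), np.float32(0.16891979))
top_6 [(276, np.float64(29.3), np.float64(-45.3)), (277, np.float64(-30.7), np.float64(-19.7)), (270, np.float64(-30.9), np.float64(-95.6))] (np.float64(48.0), np.float32(-11.211693))
(np.float64(-44.16043294115838), np.float32(0.17317148))
```

View pics/t6a.png

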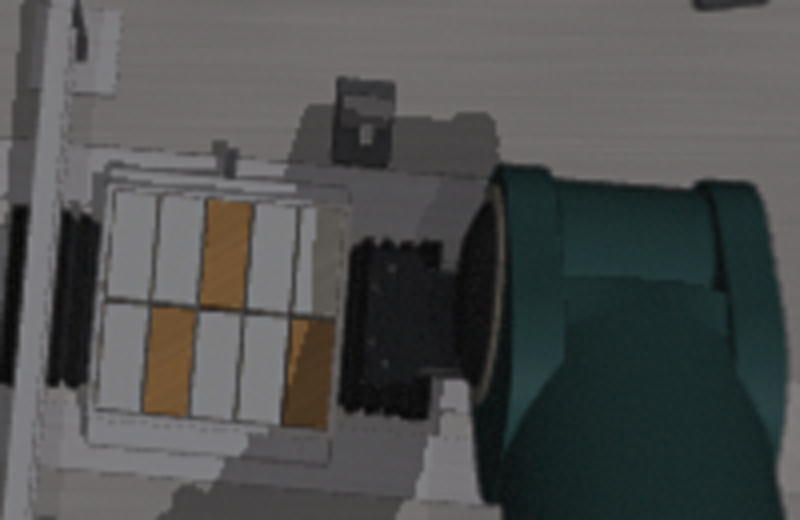

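```bash
cat > sim.py <<'E'
import numpy as np
def sim(rem,v,gap,rows,m=2.55,k=15.,t_row=1/12,extra=0.,lag=0.0):
    """rem: mm to mark, gap mm face-hand; rows: cumulative hand retreat mm per row. returns final"""
    dt=1e-3; x=0.;b=0.;c=0.;out=[];n=int(round(len(rows)/12/dt+extra/dt)); hp=np.r_[0,rows]
    tk=np.arange(len(hp))/12
    for i in range(n):
        t=i*dt; h=gap+np.interp(t-lag,tk,hp)
        c=max(0,x-h); f=k*c/1e3
        fr=(0.01*np.sign(v) if abs(v)>.05 else 0)+0.12*v/1e3
        v+=(-f-fr)/m*1e3*dt; x+=v*dt
        if i%83==82: out.append((round(t,2),round(rem-x,1),round(v,1),round(c,1)))
    return out
if __name__=="__main__":
    for s0,vh in((1,2.4),(2,2.4),(3,2.4),(2,2.6),(2,2.2)):
      for m in (2.2,2.55,2.9):
        rows=np.maximum(0,np.arange(1,31)-s0)*vh
        o=sim(73.8,59.1,24.7,rows,m)
        # find min |v| or separation
        j=next((i for i,a in enumerate(o) if i>8 and (a[3]==0 and o[i-1][3]>0 or a[2]<=0)),len(o)-1)
        print(s0,vh,m,o[j-1],o[j],o[-1], "maxc",max(a[3] for a in o))
E
python3 sim.py
```

```text
1 2.4 2.2 (1.91, np.float64(-4.4), np.float64(5.8), np.float64(1.0)) (1.99, np.float64(-4.9), np.float64(5.2), 0) (2.49, np.float64(-6.9), np.float64(2.9), 0) maxc 8.2
1 2.4 2.55 (1.99, np.float64(-6.8), np.float64(4.7), np.float64(0.9)) (2.07, np.float64(-7.2), np.float64(4.3), 0) (2.49, np.float64(-8.6), np.float64(2.6), 0) maxc 9.3
1 2.4 2.9 (2.07, np.float64(-9.1), np.float64(4.0), np.float64(0.8)) (2.16, np.float64(-9.4), np.float64(3.6), 0) (2.49, np.float64(-10.4), np.float64(2.4), 0) maxc 10.2
2 2.4 2.2 (1.82, np.float64(0.7), np.float64(4.9), np.float64(0.7)) (1.91, np.float64(0.3), np.float64(4.5), 0) (2.49, np.float64(-1.5), np.float64(1.7), 0) maxc 8.4
2 2.4 2.55 (1.91, np.float64(-1.8), np.float64(4.1), np.float64(0.7)) (1.99, np.float64(-2.1), np.float64(3.7), 0) (2.49, np.float64(-3.4), np.float64(1.7), 0) maxc 9.6
2 2.4 2.9 (1.99, np.float64(-4.1), np.float64(3.4), np.float64(0.7)) (2.07, np.float64(-4.4), np.float64(3.1), 0) (2.49, np.float64(-5.3), np.float64(1.6), 0) maxc 10.5
3 2.4 2.2 (1.74, np.float64(5.7), np.float64(4.1), np.float64(0.4)) (1.82, np.float64(5.4
[... 750 characters left out ...]
 2.6 2.9 (1.99, np.float64(-9.4), np.float64(8.9), np.float64(1.6)) (2.07, np.float64(-10.1), np.float64(8.3), 0) (2.49, np.float64(-13.2), np.float64(6.7), 0) maxc 9.3
2 2.2 2.2 (1.74, np.float64(5.6), np.float64(0.4), np.float64(1.9)) (1.82, np.float64(5.6), np.float64(-0.0), 0) (2.49, np.float64(5.7), np.float64(-0.0), 0) maxc 9.6
2 2.2 2.55 (1.74, np.float64(3.4), np.float64(1.4), np.float64(4.2)) (1.82, np.float64(3.3), np.float64(-0.2), np.float64(2.0)) (2.49, np.float64(3.4), np.float64(-0.0), 0) maxc 10.6
2 2.2 2.9 (1.82, np.float64(1.1), np.float64(0.5), np.float64(4.2)) (1.91, np.float64(1.1), np.float64(-0.7), np.float64(2.0)) (2.49, np.float64(1.3), np.float64(-0.0), 0) maxc 11.7
```

play_rows --increments '[0,0,0,0,0,0,1,0,0,0,0,0,0,1,0,0.05,0,0,0,0,1,0,0.27,0,0,0,0,1,0,0.51,0,0,0,0,1,0,0.75,0,0,0,0,1,0,0.99,0,0,0,0,1,0,1.23,0,0,0,0,1,0,1.47,0,0,0,0,1,0,1.71,0,0,0,0,1]'

```text
time_s: 8.7
tcp_pos: [499.5, -246.2, 45.4]
orientation: [-3.14, 0.105, 0.0]
contact_force: [0.0, -0.5, 1.6]
grip_width: 0.5
```

play_rows --increments '[0,0.24,0,0,0,0,1,0,0.48,0,0,0,0,1]'

```text
time_s: 8.87
tcp_pos: [499.2, -251.0, 45.4]
orientation: [-3.14, 0.105, 0.0]
contact_force: [-0.7, 0.4, 1.1]
grip_width: 0.4
```

```bash
python3 look.py top 7; python3 st.py; python3 - <<'E'
from car import *
for f in("top_7",):
    im=np.load(f"pics/{f}.npz")["im"]; print(f,brown(im))
    print(pointer(im,-112,-60))
E
python3 -c "
import cv2
im=cv2.imread('pics/top_7.png');cv2.imwrite('pics/t7a.png',cv2.resize(im[170:300,280:480],None,fx=4,fy=4,interpolation=cv2.INTER_CUBIC))
import numpy as np
from sim import sim
rows=np.r_[0,0,.5,2.7+2.4*np.arange(9)]
for m in(2.2,2.55,2.9): print(m,sim(73.8,59.1,24.7,rows,m)[-3:])
"
```

```text
8.9167 tcp [ 499.1 -251.5   45.4] track [   0.6 -227.4   45.4] grip 0.4 q [ 0.81  0.56 -0.5   1.89  0.37  0.79 -1.53] F [ 0.77 -0.94 -0.33]
(0, 392, 240) [-4.000e-02 -6.194e+01 -1.947e+01  1.000e-02  1.000e-02  1.000e-02]
(0, 392, 40) [-4.000e-02 -6.194e+01  5.300e-01  1.000e-02  1.000e-02  1.000e-02]
top_7 [(282, np.float64(29.0), np.float64(-103.6)), (285, np.float64(-30.8), np.float64(-77.9)), (131, np.float64(-45.4), np.float64(-153.5))]
(np.float64(-102.79739677434925), np.float32(0.30139455))
2.2 [(0.83, np.float64(27.6), np.float64(49.8), np.float64(4.5)), (0.91, np.float64(23.6), np.float64(46.2), np.float64(6.1)), (0.99, np.float64(19.9), np.float64(41.8), np.float64(7.4))]
2.55 [(0.83, np.float64(27.2), np.float64(50.7), np.float64(4.8)), (0.91, np.float64(23.1), np.float64(47.4), np.float64(6.5)), (0.99, np.float64(19.4), np.float64(43.4), np.float64(7.9))]
2.9 [(0.83, np.float64(26.9), np.float64(51.5), np.float64(5.1)), (0.91, np.float64(22.8), np.float64(48.5), np.float64(6.9)), (0.99, np.float64(18.9), np.float64(44.7), np.float64(8.4))]
```

View pics/t7a.png

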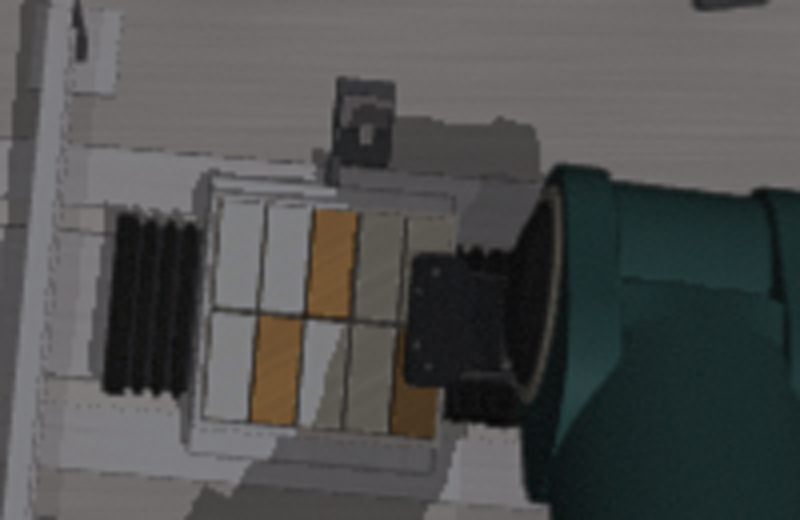

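```bash
python3 - <<'E'
import numpy as np
from sim import sim
# state at 8.917 by integrating 0.05 s with static hand
for vh,vh2 in((2.4,2.4),(2.2,2.2),(2.0,2.0),(2.4,2.0),(1.8,1.8)):
  for m,v,c in((2.3,42.8,7.7),(2.6,43.6,8.1),(2.9,44.7,8.5),(2.6,43.6,6.5)):
    dt=1e-3;rem=18.5;cc=c;vv=v
    for i in range(50): vv-=(15e-3*cc+.015)/m*1e3*dt; rem-=vv*dt; cc+=vv*dt
    n=np.arange(1,25); rows=np.where(n<=6,vh*n,vh*6+vh2*(n-6))
    o=sim(rem,vv,-cc,rows,m)
    j=next((i for i,a in enumerate(o) if (a[3]==0 or a[2]<=0)),len(o)-1)
    print(vh,vh2,m,c,"now",round(rem,1),round(vv,1),round(cc,1),"|",j,*[tuple(float(z) for z in a) for a in(o[5],o[j],o[-1])])
E
```

```text
2.4 2.4 2.3 7.7 now 16.4 39.6 9.8 | 8 (0.5, 5.6, 6.2, 6.3) (0.75, 5.0, 0.0, 0.0) (1.99, 5.0, 0.0, 0.0)
2.4 2.4 2.6 8.1 now 16.4 40.7 10.2 | 9 (0.5, 4.5, 8.5, 7.8) (0.83, 3.6, 0.0, 0.0) (1.99, 3.5, 0.0, 0.0)
2.4 2.4 2.9 8.5 now 16.3 42.0 10.7 | 10 (0.5, 3.4, 10.7, 9.2) (0.91, 2.0, -0.0, 0.0) (1.99, 2.1, -0.0, 0.0)
2.4 2.4 2.6 6.5 now 16.4 41.1 8.6 | 9 (0.5, 3.3, 12.1, 7.4) (0.83, 1.2, 3.3, 0.0) (1.99, -0.2, 0.0, 0.0)
2.2 2.2 2.3 7.7 now 16.4 39.6 9.8 | 7 (0.5, 5.9, 4.5, 7.2) (0.66, 5.7, -1.3, 3.0) (1.99, 6.3, -0.0, 0.0)
2.2 2.2 2.6 8.1 now 16.4 40.7 10.2 | 7 (0.5, 4.8, 7.0, 8.7) (0.66, 4.3, -0.2, 4.8) (1.99, 5.1, -0.0, 0.0)
2.2 2.2 2.9 8.5 now 16.3 42.0 10.7 | 8 (0.5, 3.7, 9.3, 10.2) (0.75, 2.8, -1.0, 4.5) (1.99, 3.9, -0.0, 0.0)
2.2 2.2 2.6 6.5 now 16.4 41.1 8.6 | 9 (0.5, 3.6, 10.6, 8.3) (0.83, 2.2, -0.0, 0.9) (1.99, 2.3, -0.0, 0.0)
2.0 2.0 2.3 7.7 now 16.4 39.6 9.8 | 6 (0.5, 6.2, 2.8, 8.1) (0.58, 6.1, -1.2, 6.2) (1.99, 9.4, -0.0, 0.0)
2.0 2.0 2.6 8.1 now 16.4 40.7 10.2 | 7 (0.5, 5.0, 5.4, 9.6) (0.66, 4.8, -2.2, 5.8) (1.99, 8.7, -0.5, 0.0)
2.0 2.0 2.9 8.5 now 16.3 42.0 10.7 | 7 (0.5, 
[... 317 characters left out ...]
4.5, 8.5, 7.8) (0.75, 3.6, -0.2, 2.7) (1.99, 3.8, -0.0, 0.0)
2.4 2.0 2.9 8.5 now 16.3 42.0 10.7 | 9 (0.5, 3.4, 10.7, 9.2) (0.83, 2.2, -0.8, 2.5) (1.99, 2.5, -0.0, 0.0)
2.4 2.0 2.6 6.5 now 16.4 41.1 8.6 | 10 (0.5, 3.3, 12.1, 7.4) (0.91, 1.2, 1.3, 0.0) (1.99, 0.9, 0.0, 0.0)
1.8 1.8 2.3 7.7 now 16.4 39.6 9.8 | 6 (0.5, 6.5, 1.2, 9.0) (0.58, 6.5, -3.0, 7.1) (1.99, 14.2, -2.6, 0.0)
1.8 1.8 2.6 8.1 now 16.4 40.7 10.2 | 6 (0.5, 5.3, 3.9, 10.6) (0.58, 5.2, -0.9, 8.9) (1.99, 13.6, -3.7, 0.0)
1.8 1.8 2.9 8.5 now 16.3 42.0 10.7 | 7 (0.5, 4.1, 6.6, 12.1) (0.66, 3.9, -2.7, 8.8) (1.99, 13.0, -5.0, 0.0)
1.8 1.8 2.6 6.5 now 16.4 41.1 8.6 | 7 (0.5, 4.1, 7.6, 10.2) (0.66, 3.6, -1.2, 7.0) (1.99, 8.6, -1.5, 0.0)
```

```bash
python3 - <<'E'
import numpy as np
from sim import sim
S=((2.3,42.8,7.7),(2.6,43.6,8.1),(2.9,44.7,8.5),(2.6,43.6,6.5))
for a in(2.6,2.8,3.0,3.3):
 for b in(2.0,2.4,2.8):
  r=[]
  for m,v,c in S:
    dt=1e-3;rem=18.5;cc=c;vv=v
    for i in range(50): vv-=(15e-3*cc+.015)/m*1e3*dt; rem-=vv*dt; cc+=vv*dt
    n=np.arange(1,30); rows=np.where(n<=4,a*n,a*4+b*(n-4))
    o=sim(rem,vv,-cc,rows,m)
    j=next((i for i,q in enumerate(o) if (q[3]==0 or q[2]<=0)),len(o)-1)
    r.append(tuple(float(z) for q in (o[3][1:],o[j][:3],o[-1][1:2]) for z in q))
  print(a,b,*r,sep="  ")
E
```

```text
2.6  2.0  (7.2, 16.4, 8.6, 0.75, 4.6, -0.2, 4.7)  (6.6, 18.7, 9.7, 0.83, 3.3, -0.5, 3.4)  (5.9, 21.0, 10.8, 0.83, 1.8, -0.6, 2.1)  (6.0, 21.8, 8.7, 0.91, 0.7, 1.4, 0.4)
2.6  2.4  (7.2, 16.4, 8.6, 0.75, 4.3, 1.9, 3.8)  (6.6, 18.7, 9.7, 0.83, 2.7, 1.8, 2.3)  (5.9, 21.0, 10.8, 0.91, 1.2, 1.5, 0.8)  (6.0, 21.8, 8.7, 0.83, 0.3, 5.1, -3.0)
2.6  2.8  (7.2, 16.4, 8.6, 0.75, 4.0, 3.9, 2.2)  (6.6, 18.7, 9.7, 0.75, 2.6, 4.5, 0.0)  (5.9, 21.0, 10.8, 0.83, 0.8, 4.5, -2.0)  (6.0, 21.8, 8.7, 0.83, -0.2, 7.7, -7.2)
2.8  2.0  (7.1, 17.2, 7.9, 0.83, 3.8, 0.9, 3.7)  (6.5, 19.5, 9.0, 0.91, 2.4, 0.3, 2.3)  (5.8, 21.6, 10.0, 0.91, 1.0, -0.1, 1.1)  (5.9, 22.5, 8.0, 0.99, -0.5, 2.8, -1.5)
2.8  2.4  (7.1, 17.2, 7.9, 0.75, 3.6, 3.9, 1.9)  (6.5, 19.5, 9.0, 0.83, 1.9, 3.7, 0.2)  (5.8, 21.6, 10.0, 0.91, 0.3, 3.2, -1.2)  (5.9, 22.5, 8.0, 0.83, -0.5, 7.0, -6.4)
2.8  2.8  (7.1, 17.2, 7.9, 0.75, 3.2, 5.8, -0.4)  (6.5, 19.5, 9.0, 0.75, 2.0, 6.3, -3.0)  (5.8, 21.6, 10.0, 0.83, 0.1, 6.2, -5.2)  (5.9, 22.5, 8.0, 0.83, -1.0, 9.5, -10.8)
3.0  2.0  (7.0, 18.0, 7.2, 0.83, 2.9, 2.9, 2.0)  (6.4, 20.2, 8.2, 0.91, 1.5, 2.1, 0.8
[... 250 characters left out ...]
0.0)
3.0  2.8  (7.0, 18.0, 7.2, 0.66, 3.2, 8.0, -3.8)  (6.4, 20.2, 8.2, 0.75, 1.3, 8.1, -6.5)  (5.7, 22.3, 9.3, 0.83, -0.7, 8.0, -8.6)  (5.8, 23.2, 7.3, 0.75, -0.8, 11.7, -14.4)
3.3  2.0  (6.9, 19.2, 6.2, 0.83, 1.6, 5.8, -2.1)  (6.3, 21.2, 7.2, 0.91, 0.0, 4.8, -2.9)  (5.6, 23.3, 8.2, 0.99, -1.5, 3.7, -3.4)  (5.7, 24.3, 6.2, 0.99, -3.2, 7.3, -9.4)
3.3  2.4  (6.9, 19.2, 6.2, 0.75, 1.8, 8.7, -6.2)  (6.3, 21.2, 7.2, 0.83, -0.1, 8.3, -8.0)  (5.6, 23.3, 8.2, 0.91, -2.0, 7.6, -9.2)  (5.7, 24.3, 6.2, 0.83, -2.5, 11.6, -15.4)
3.3  2.8  (6.9, 19.2, 6.2, 0.66, 2.3, 10.8, -9.3)  (6.3, 21.2, 7.2, 0.75, 0.3, 10.8, -11.8)  (5.6, 23.3, 8.2, 0.83, -1.8, 10.6, -13.7)  (5.7, 24.3, 6.2, 0.75, -1.8, 14.4, -19.7)
```

play_rows --increments '[0,0.3,0,0,0,0,1,0,0.6,0,0,0,0,1,0,0.9,0,0,0,0,1,0,1.25,0,0,0,0,1]'

```text
time_s: 9.25
tcp_pos: [498.4, -263.4, 45.4]
orientation: [-3.14, 0.104, 0.0]
contact_force: [-0.1, -0.4, 0.3]
grip_width: 0.4
```

```bash
python3 look.py top 8; python3 st.py|head -1; python3 - <<'E'
from car import *
im=np.load(f"pics/top_8.npz")["im"]; print(brown(im),pointer(im,-130,-80))
import numpy as np
from sim import sim
S=((2.3,42.8,7.7),(2.6,43.6,8.1),(2.9,44.7,8.5),(2.6,43.6,6.5))
for m,v,c in S:
    dt=1e-3;rem=18.5;cc=c;vv=v
    for i in range(50): vv-=(15e-3*cc+.015)/m*1e3*dt; rem-=vv*dt; cc+=vv*dt
    print(m,sim(rem,vv,-cc,[3,6,9,12.5,12.5],m)[-2:])
E
```

```text
9.3 tcp [ 498.3 -264.3   45.4] track [   0.6 -240.2   45.4] grip 1.0 q [ 0.83  0.57 -0.5   1.87  0.37  0.79 -1.51] F [-0.21 -1.4   0.83]
[(284, np.float64(29.3), np.float64(-115.9)), (282, np.float64(-30.6), np.float64(-90.6)), (143, np.float64(-42.4), np.float64(-165.2))] (np.float64(-113.60202592307888), np.float32(0.36678815))
2.3 [(0.33, np.float64(7.0), np.float64(18.1), np.float64(6.7)), (0.41, np.float64(5.7), np.float64(13.7), np.float64(8.0))]
2.6 [(0.33, np.float64(6.4), np.float64(20.3), np.float64(7.8)), (0.41, np.float64(4.9), np.float64(15.8), np.float64(9.2))]
2.9 [(0.33, np.float64(5.7), np.float64(22.4), np.float64(8.8)), (0.41, np.float64(4.1), np.float64(17.9), np.float64(10.4))]
2.6 [(0.33, np.float64(5.8), np.float64(23.3), np.float64(6.8)), (0.41, np.float64(4.0), np.float64(19.3), np.float64(8.5))]
```

```bash
python3 - <<'E'
import numpy as np
from sim import sim
S=((2.5,20,7.3),(2.75,21.3,8.2),(2.6,23,6.8),(2.9,22,8.9))
for a,na,b in((2,3,2),(2.4,3,2.0),(2.4,3,2.4),(2.8,3,2.0),(2.8,3,1.4),(3,2,2)):
  r=[]
  for m,v,c in S:
    dt=1e-3;rem=6.0;cc=c;vv=v
    for i in range(50): vv-=(15e-3*cc+.012)/m*1e3*dt; rem-=vv*dt; cc+=vv*dt
    n=np.arange(1,40); rows=np.where(n<=na,a*n,a*na+b*(n-na))
    o=sim(rem,vv,-cc,rows,m)
    j=next((i for i,q in enumerate(o) if (q[3]==0 or q[2]<=0)),len(o)-1)
    r.append(tuple(float(z) for q in (o[3][1:],o[j][:3],o[-1][1:2]) for z in q))
  print(a,na,b,*r,sep="  ")
E
```

```text
2  3  2  (1.9, 3.5, 3.5, 0.5, 1.5, 1.1, 1.3)  (1.5, 4.0, 4.8, 0.58, 1.1, 0.2, 1.0)  (0.6, 6.8, 4.3, 0.58, -0.5, 3.0, -1.7)  (1.3, 4.0, 5.6, 0.58, 1.0, -0.1, 1.2)
2.4  3  2.0  (1.7, 4.9, 2.4, 0.5, 1.1, 3.3, -0.4)  (1.3, 5.2, 3.7, 0.58, 0.5, 2.4, -0.4)  (0.4, 8.1, 3.2, 0.58, -1.2, 5.3, -4.7)  (1.2, 5.2, 4.6, 0.58, 0.5, 1.6, -0.0)
2.4  3  2.4  (1.7, 5.0, 2.1, 0.41, 1.3, 4.1, -0.8)  (1.3, 5.3, 3.3, 0.5, 0.6, 3.4, -1.0)  (0.4, 8.2, 2.9, 0.5, -0.8, 6.4, -5.9)  (1.2, 5.3, 4.2, 0.5, 0.5, 2.8, -0.7)
2.8  3  2.0  (1.5, 6.3, 1.4, 0.41, 1.0, 5.6, -2.8)  (1.2, 6.5, 2.7, 0.5, 0.3, 4.8, -2.8)  (0.2, 9.5, 2.2, 0.5, -1.2, 7.8, -8.7)  (1.0, 6.4, 3.5, 0.58, -0.1, 3.8, -2.2)
2.8  3  1.4  (1.5, 6.2, 2.0, 0.58, 0.3, 4.1, -1.7)  (1.2, 6.4, 3.3, 0.66, -0.1, 2.7, -1.2)  (0.2, 9.3, 2.8, 0.66, -2.0, 5.5, -5.9)  (1.0, 6.3, 4.1, 0.66, -0.1, 1.6, -0.5)
3  2  2  (1.5, 6.3, 1.9, 0.5, 0.6, 5.0, -2.5)  (1.1, 6.5, 3.1, 0.5, 0.3, 4.4, -2.4)  (0.2, 9.4, 2.6, 0.5, -1.2, 7.4, -8.0)  (1.0, 6.4, 4.0, 0.58, -0.1, 3.3, -1.7)
```

play_rows --increments '[0,0.21,0,0,0,0,1,0,0.41,0,0,0,0,1,0,0.61,0,0,0,0,1,0,0.81,0,0,0,0,1,0,1.02,0,0,0,0,1]'

```text
time_s: 9.72
tcp_pos: [497.8, -273.5, 45.4]
orientation: [-3.14, 0.104, 0.0]
contact_force: [-0.5, -0.9, 0.4]
grip_width: 0.5
```

```bash
python3 look.py top 9; python3 st.py|head -1; python3 - <<'E'
from car import *
im=np.load(f"pics/top_9.npz")["im"]; print(brown(im),pointer(im,-130,-80))
E
```

```text
9.7667 tcp [ 497.7 -274.    45.4] track [   0.7 -249.9   45.4] grip 0.6 q [ 0.84  0.57 -0.5   1.86  0.37  0.8  -1.5 ] F [ 0.49 -0.23 -0.04]
[(283, np.float64(29.0), np.float64(-121.2)), (286, np.float64(-30.7), np.float64(-95.9)), (180, np.float64(-37.4), np.float64(-169.8))] (np.float64(-119.19153310021332), np.float32(0.3353304))
```

play_rows --increments '[0,0.2,0,0,0,0,1,0,0.4,0,0,0,0,1]'

```text
time_s: 9.93
tcp_pos: [497.5, -277.4, 45.4]
orientation: [-3.14, 0.104, 0.0]
contact_force: [0.2, 0.1, 0.5]
grip_width: 0.6
```

```bash
python3 look.py top 10; python3 st.py|head -1; python3 - <<'E'
from car import *
im=np.load(f"pics/top_10.npz")["im"]; print(brown(im),pointer(im,-130,-80))
import cv2
cv2.imwrite('pics/t10a.png',cv2.resize(im[170:300,280:480,::-1],None,fx=4,fy=4,interpolation=cv2.INTER_CUBIC))
E
```

```text
9.9833 tcp [ 497.5 -277.9   45.4] track [   0.7 -253.9   45.4] grip 0.6 q [ 0.84  0.57 -0.5   1.86  0.37  0.8  -1.49] F [-1.28 -0.64 -1.54]
[(283, np.float64(29.0), np.float64(-121.4)), (287, np.float64(-30.7), np.float64(-96.1)), (207, np.float64(-34.6), np.float64(-170.1))] (np.float64(-119.40880127699249), np.float32(0.31964496))
```

View pics/t10a.png

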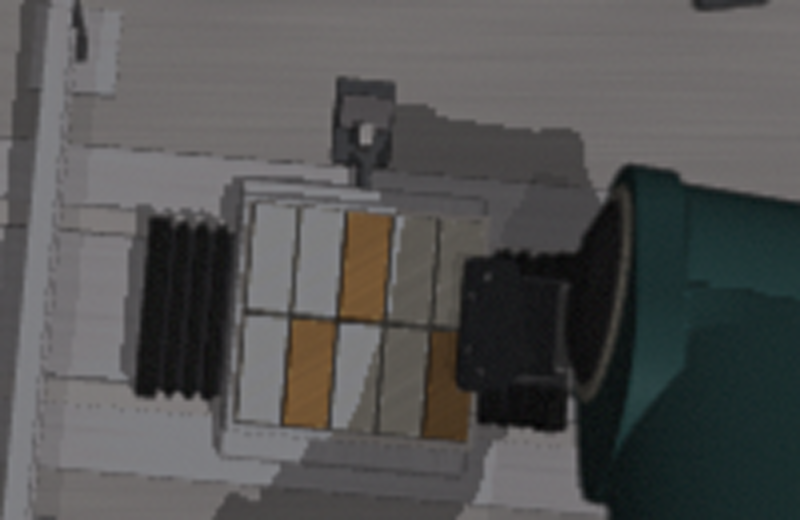

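play_rows --increments '[0,0.6,0,0,0,0,1,0,1.4,0,0,0,0,1,0,2,-0.5,0,0,0,1,0,2,-3,0,0,0,1,0,2,-6.5,0,0,0,1,0,2,-10,0,0,0,1,0,3,-14,0,0,0,1,0,6,-17,0,0,0,1,0,9.5,-19,0,0,0,1,0,12,-20,0,0,0,1]'

```text
time_s: 10.82
tcp_pos: [489.2, -401.0, 249.5]
orientation: [3.136, -0.107, 0.005]
contact_force: [0.5, -0.3, -0.2]
grip_width: 0.3
```

```bash
python3 look.py top 11;python3 look.py side 11; python3 st.py|head -1; python3 - <<'E'
from car import *
im=np.load(f"pics/top_11.npz")["im"]; print(brown(im),pointer(im,-130,-80))
import cv2
cv2.imwrite('pics/t11a.png',cv2.resize(im[170:300,280:480,::-1],None,fx=4,fy=4,interpolation=cv2.INTER_CUBIC))
im=np.load(f"pics/side_11.npz")["im"];cv2.imwrite('pics/s11a.png',cv2.resize(im[170:300,240:440,::-1],None,fx=4,fy=4,interpolation=cv2.INTER_CUBIC))
E
```

```text
10.9167 tcp [ 488.2 -402.7  247.4] track [-2.000e-01 -3.789e+02  2.474e+02] grip 0.5 q [ 1.03  0.45 -0.54  1.53  0.24  1.23 -1.19] F [-0.82  0.73 -1.16]
[(282, np.float64(29.1), np.float64(-121.4)), (285, np.float64(-30.7), np.float64(-96.2)), (275, np.float64(-30.8), np.float64(-171.9))] (np.float64(-119.20169380147637), np.float32(0.3229418))
```

View pics/t11a.png

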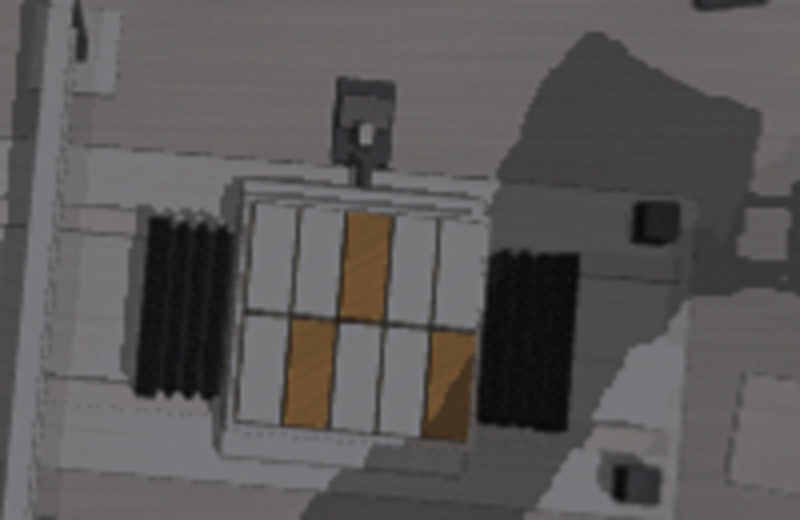

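View pics/s11a.png

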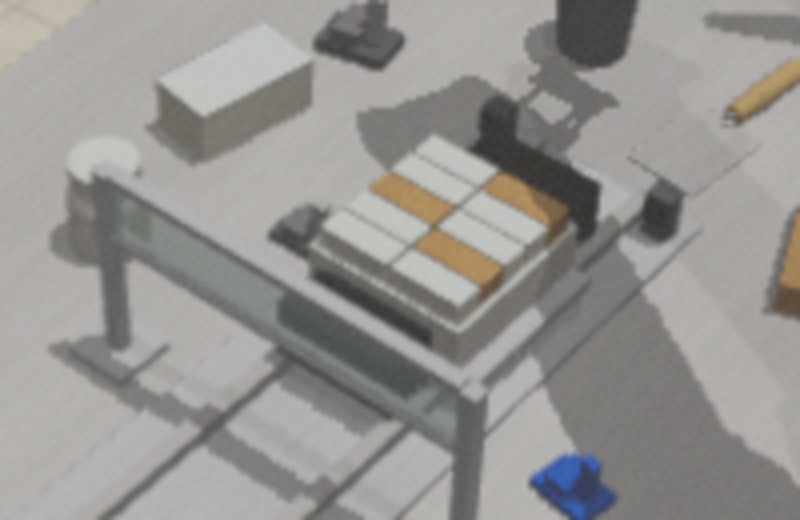

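```bash
python3 -c "
from workcell import order; print(order.sign_off())"
```

```text
the job is handed in; nothing more can be done
None
```

The carriage is standing free and still with its pointer at the mark clip, and I handed the job in at about 10.9 s of the 38 s allowed.

- **Push:** I pushed the rear buffer with closed fingers at 42 mm/s. The carriage's average speed between pictures never exceeded about 77 mm/s, and it should have left the hand at roughly 80 mm/s. The limit is 250 mm/s.
- **Braking:** I went over the screen and backed the hand away against the front buffer, correcting from pictures as it slowed. The carriage was not thrown back, then I withdrew the hand.
- **Position:** In the last top view the pointer is level with the clip. It measured y = -119.2 to -120.3 mm along the track, against -120.3 mm for the clip and -122.0 mm for the centre of its foot. These disagree by 1 to 3 mm, which is about the calibration's accuracy.
- **At rest:** The two cartons on the tray that were fully in view moved no more than 0.1 mm over the last 0.9 s.
- **End stop and surroundings:** The carriage stopped about 90 mm short of the stop. The last two views, cropped around the track, showed nothing out of place there. I did not check the bottle or the far end of the counter in them, but no move went near those. Contact force peaked at about 10 N, as the arm stopped suddenly in mid-air with nothing visibly touching it.

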